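Send the blue tube carrier round the bent rail to the green stop

ROBOT

A 7-joint arm with a two-finger parallel gripper is mounted at the origin on the work surface. World frame = base frame: x ahead of the robot, y to its left, z up, the work surface at z = 0. Lengths are in m, angles in rad, forces in N, time in s.
With the tool pointing down it reaches from about 0.425 to 0.925 m from the base axis. Payload 6.8 kg.
Tool frame: the origin (TCP) lies at the very end of the fingers, on their centre line; the grasp point (between the pads) lies 19 mm behind it; z points along the fingers, y is the line along which they close (so a half turn about z gives the same grasp; the last joint's range is limited). The gripper opens to 85 mm and grips with 20 to 120 N. Pads are 22 mm wide; open, the fingers measure 114 mm over their backs; the gripper's body (76 mm by 85 mm) begins 54 mm behind the grasp point. The pads swing forward as they close: fully open they stand 13 mm farther back than shut.
Start: joints at [-1.321, 0.477, 0.022, 1.555, -0.011, 1.109, -0.083], TCP at [0.236, 0.632, 0.231] pointing down, gripper open.
Joint ranges: [-2.96, 2.96], [-0.34, 2.1], [-1.41, 1.46], [0.24, 2.44], [-1.37, 4.51], [0.17, 1.92], [-2.96, 2.96]. Speed limits (rad/s): [2.39, 2.39, 3.14, 3.14, 3.14, 3.14, 3.14].

INTERFACE

Orientations are given as a unit quaternion [w, x, y, z].
In Python, from station import * gives the robot as it stands.
- The arm moves only by the tool jog_arm, never from a script. Its argument "moves" is one flat list of numbers, 7 for each row, row after row: the shift along the tool's x, y, z normalised to -1 to 1, where 1 is 20 mm, then the turn, a rotation vector about the tool's x, y, z normalised to -1 to 1, where 1 is 4 degrees, then the opening, from 0 (shut) to 1 (fully open). In form: [x, y, z, rx, ry, rz, claw, x, y, z, rx, ry, rz, claw, ...]. A call has exactly 8 rows; each row shifts and turns the commanded pose from where the row before left it, along the tool's axes as they then stand; what a row does not reach is not made up. A row lasts 1/12 s, in which the tool goes at most 41.7 mm and 7.16 degrees, less where a joint would pass 70% of its speed; a pose out of reach is approached as far as the arm can. A call with a number of a shift or a turn outside -1 to 1 is refused whole. A call with a gripper value outside its range is refused whole. The fingers move at their own pace and stop on an object; "grip_force" is the grip in N (left out, the last holds). Time passes only in rows, so rows that do not move let the fingers close, or fill a call up. It gives the time, the measured TCP pose, the force, the opening and the grip force at its end, in the units of the state.
- get_obs(): the state, without advancing time (a new reading comes with each control period).
- read_camera(name): name is "scene" or "top" or "wrist"; returns a dict with "color" (480x640x3 uint8, blue, green, red), "fx", "fy", "cx", "cy" (pixels), "k1" (the pictures are not rectified: a ray, as slopes to the right and down, at radius r is drawn at 1 + k1 r^2 times it, then the intrinsics apply), "rvec" (rotation vector, rad) and "tvec" (3), from world to camera coordinates, as OpenCV has them. Camera axes: x right, y down, z forward; pixel columns grow to the right and rows downward; lengths in m; the calibration is good to about 2 mm. A picture is of the moment at which its call begins. There is no depth.
- hand_in(): hands the job in; it is judged then, once.
The state is a dict: "t": time; "q": joint angles; "joint_vel": joint speeds; "joint_torque": joint torques, N m; "eef_pos": TCP position; "tool_rot": TCP orientation; "contact_force": force on the tool from outside, world axes, zero at the start; "torque": the same for the moment, N m; "gripper_width": opening from 0.0 (shut) to 1.0 (fully open); "grasp_force": force on a finger pad.
Only numpy, scipy, OpenCV 4.12 (cv2) and the standard library are available. Lean on these libraries where they do the work, as an engineer would, in place of code of your own. Each camera call takes 0.05 s, during which the arm holds its last target. There are 200 camera calls.

TASK

Slide the blue ring carrier along its bent wire rail, round both corners, until it is up against the green stop, then let go of it and leave it hanging there. Leave the orange carrier on the short straight rail where it is.

Things in the scene. Friction and masses are not known exactly. Their poses are not given: they have to be found in the camera images.
- blue_carrier: Blue ring hanging loose on the bent wire near its white stop: outside 40, hole 24, 16 thick, about 60 g; a rigid tube (13 wide, 33 long) hangs below it. Origin: centre of the hole; x along the wire to the green stop, z up. It hangs 8 below the wire's centre, so it has 16 of play upwards, 8 sideways once lifted 8. Grip from above across the 40 mm, a finger each side of the wire.
- rail: Fixed bent rail: level 8 mm steel wire, centre 120 above the bench, white base plate 260x100x12, a post behind each end disc only. Origin: base underside centre; z up. Wire in this frame (x, y mm): white stop (-108.5,-30.3), corner (-17.5,-30.3), corner (17.5,30.3), green stop (108.5,30.3): 60 deg left, then 60 right, corners rounded to 30 radius (17 either side).
- green_stop (a point): Centre of the inner face of the green stop disc (30 across, 6 thick), where the wire enters it, 120 above the bench; at (108.5, 30.3, 120) mm in the rail's frame, with the rail's axes. With the blue carrier against it, the carrier's origin is 8 mm short of this point along x and 8 mm lower.
- orange_carrier: Orange carrier of the same shape and origin, hanging on a separate short straight rail (120 mm of wire along its x axis, 120 above the bench, between two grey discs, base plate 160x80) on the other side of the bench. To be left alone.
Mind the look-alikes: they are no part of the job. Leave any brown or yellow look-alike of the blue_carrier alone.

How it is judged:
At the end, for the whole second after the job is handed in: The blue carrier hangs at rest on the last leg of the bent rail within about 12 mm of touching the green stop (origin at most 20 mm short of the stop's face along the wire), and the orange carrier is within 20 mm of where it started (x of blue_carrier in the frame of green_stop above -0.02 m and distance between blue_carrier and green_stop below 0.03 m and linear speed of blue_carrier below 0.03 m/s and distance of orange_carrier from where it was at the start of the episode below 0.02 m).
It fails at once if the orange carrier is moved more than 20 mm (distance of orange_carrier from where it was at the start of the episode above 0.02 m).
It also fails if it takes over 42 s, if anything falls off the work surface, if the arm or the gripper's body presses on something with over 40 N, if the wrist force passes 120 N, or if a joint passes its speed limit or range.

## Working session

There is one attempt and no reset: what is moved stays moved. The work goes in short steps, Python scripts to look and compute and a tool call to move; the robot and the scene stay as the last step left them, time stands still between calls to the robot, and variables do not carry over. Pictures are saved under pics/ and viewed, at most 10 in all, crops included, and the job is handed in when it is done.

Besides the shell and the picture viewer there is one more tool, called after "Emit:" in YAML: its name, and indented under it one key for each argument. jog_arm: Moves the arm, as the interface text tells. Scaled input: -1 to 1 covers 20 mm each way for a shift and 4 degrees each way for a turn. Its arguments: {"type":"object","properties":{"moves":{"type":"array"},"grip_force":{"type":"number"}},"required":["moves"]}

```bash
mkdir -p pics; ls; cat > h.py <<'E'
import numpy as np, cv2
from station import *
def cam(n):
    c=read_camera(n); R=cv2.Rodrigues(np.array(c["rvec"],float))[0]; c["R"]=R; c["t"]=np.array(c["tvec"],float).ravel(); return c
def ray(c,u,v):
    xd=np.array([(u-c["cx"])/c["fx"],(v-c["cy"])/c["fy"]]); x=xd.copy()
    for _ in range(20): x=xd/(1+c["k1"]*(x@x))
    return -c["R"].T@c["t"], c["R"].T@np.array([x[0],x[1],1.])
def onz(c,u,v,z):
    o,d=ray(c,u,v); return o+d*(z-o[2])/d[2]
def proj(c,P):
    p=c["R"]@np.array(P,float)+c["t"]; s=p[:2]/p[2]; s=s*(1+c["k1"]*(s@s)); return np.array([c["fx"]*s[0]+c["cx"],c["fy"]*s[1]+c["cy"]])
E
python3 - <<'E'
from h import *
for n in("scene","top"):
    c=cam(n); cv2.imwrite(f"pics/{n}0.png",c["color"]); print(n,-c["R"].T@c["t"],c["fx"],c["k1"])
o=get_obs(); print(o)
E
```

```text
pics
scene [ 1.18880496 -0.16086865  0.78447577] 540.6227262825108 0.019101800068597328
top [0.36806587 0.04650846 1.06117279] 530.9388114962717 -0.12064575771019083
{'t': 0.1, 'q': array([-1.32110152,  0.47773819,  0.02234053,  1.55632531, -0.01151218,
        1.10932529, -0.08307798]), 'joint_vel': array([-1.12803680e-03, -2.02737570e-03,  9.33194390e-04, -2.41543307e-03,
       -2.53646487e-05,  5.97734295e-05, -1.54124499e-04]), 'joint_torque': array([ 4.49601357e-03, -5.97759569e+01,  1.61367472e+00, -2.81955707e+01,
        1.28245982e-02,  5.06257304e-03,  1.75290370e-05]), 'eef_pos': array([0.23621106, 0.63175436, 0.23042051]), 'tool_rot': array([-9.39576242e-05,  1.77925535e-01,  9.84043601e-01, -8.28767293e-04]), 'contact_force': array([-0.4155461 ,  0.18274952, -0.14038727]), 'torque': array([ 0.03426264, -0.0390565 , -0.01625192]), 'grasp_force': 0.0, 'gripper_width': 0.997720216011081}
```

View pics/top0.png

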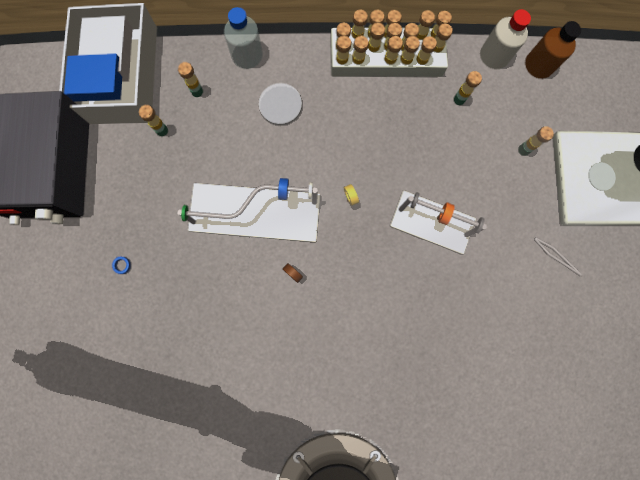

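View pics/scene0.png

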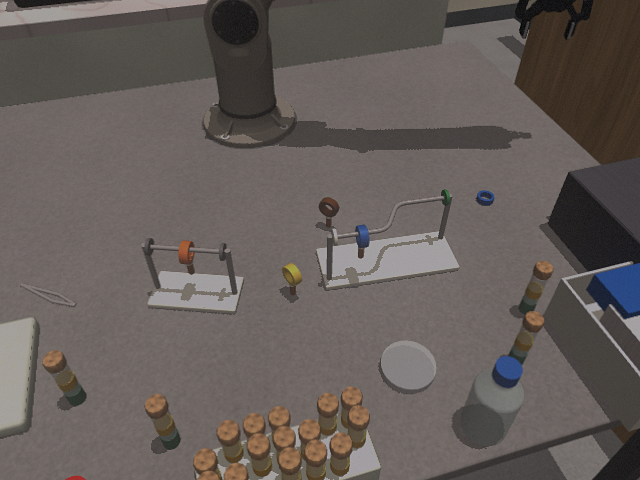

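The top view shows the bent rail: white stop at about (313,190), blue carrier (284,189), green stop (184,213), plate (188–322, 184–241). The orange rail is at (447,213), with yellow (352,195) and brown (292,272) decoys. The scene view agrees: blue (362,237), green (446,197), white (333,237).

```bash
cat > m.py <<'E'
from h import *
def blob(c,kind,box):
    x0,y0,x1,y1=box; im=c["color"][y0:y1,x0:x1]; h=cv2.cvtColor(im,cv2.COLOR_BGR2HSV)
    lo,hi={"blue":((105,120,40),(125,255,255)),"green":((50,100,30),(85,255,255))}[kind]
    m=cv2.inRange(h,lo,hi); n,l,s,ce=cv2.connectedComponentsWithStats(m)
    k=1+np.argmax(s[1:,4]); return ce[k]+[x0,y0],s[k]+np.array([x0,y0,0,0,0])
def tri(a,pa,b,pb):
    o1,d1=ray(a,*pa);o2,d2=ray(b,*pb)
    st=np.linalg.lstsq(np.c_[d1,-d2],o2-o1,rcond=None)[0]
    p,q=o1+d1*st[0],o2+d2*st[1]; return (p+q)/2,np.linalg.norm(p-q)
E
python3 - <<'E'
from m import *
T=cam("top");S=cam("scene")
r={}
for k,bt,bs in(("blue",(260,170,310,215),(345,215,380,262)),("green",(170,195,200,230),(430,180,462,215))):
    a,sa=blob(T,k,bt);b,sb=blob(S,k,bs); print(k,a,sa,b,sb,*tri(T,a,S,b)); print(" top on z .12/.112",onz(T,*a,.12),onz(T,*a,.112))
# base plate
h=cv2.cvtColor(T["color"],cv2.COLOR_BGR2HSV); m=cv2.inRange(h,(0,0,150),(180,50,255)); M=np.zeros_like(m); M[175:250,180:330]=m[175:250,180:330]
c=max(cv2.findContours(cv2.morphologyEx(M,cv2.MORPH_OPEN,np.ones((7,7))),0,2)[0],key=cv2.contourArea)
bx=cv2.boxPoints(cv2.minAreaRect(cv2.convexHull(c))); P=np.array([onz(T,*p,.012) for p in bx]); print(bx,P,P.mean(0),np.linalg.norm(np.diff(P,axis=0),axis=1))
t=cv2.resize(T["color"][165:255,170:340],None,fx=4,fy=4,interpolation=2);s=cv2.resize(S["color"][175:295,305:475],None,fx=4,fy=4,interpolation=2)
cv2.imwrite("pics/t1.png",t);cv2.imwrite("pics/s1.png",s)
E
```

```text
blue [282.53658537 188.02439024] [278 179  10  20 164] [363.21705426 232.27131783] [357 225  12  16 129] [0.5766282  0.09696414 0.11885822] 0.00027315078791977364
 top on z .12/.112 [0.57633399 0.09677211 0.12      ] [0.57810427 0.09719935 0.112     ]
green [183.87878788 212.6969697 ] [181 205   7  16  66] [447.03846154 194.30769231] [444 190   6  11  26] [0.53246668 0.27552123 0.12432306] 0.001794638017607275
 top on z .12/.112 [0.53288937 0.27570179 0.12      ] [0.53429038 0.27764994 0.112     ]
[[186.0395  230.53526]
 [190.52492 177.8319 ]
 [331.06024 189.79234]
 [326.57483 242.49571]] [[0.51542382 0.29672051 0.012     ]
 [0.62372469 0.29025166 0.012     ]
 [0.59567072 0.00463089 0.012     ]
 [0.4887455  0.01512282 0.012     ]] [0.55589118 0.15168147 0.012     ] [0.10849389 0.28699521 0.10743874]
```

View pics/t1.png

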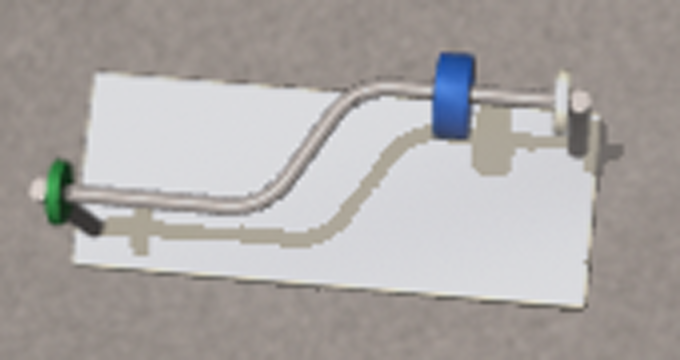

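View pics/s1.png

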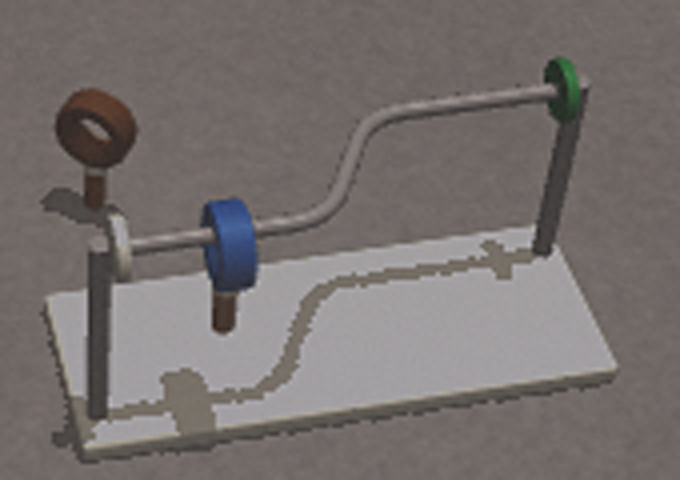

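The crops show: in top, the wire enters the green disc at crop (72,192) and the white disc at (556,98); plate corners at (97,72), (74,263), (585,308). In scene, the wire enters white at (131,244) and green at (556,93), and the blue ring's tube hangs below it at (223,315).

```bash
cat > fit.py <<'E'
from m import *
T=cam("top");S=cam("scene")
def t(p): return (p[0]/4+170-.4,p[1]/4+165-.4)
def s(p): return (p[0]/4+305-.4,p[1]/4+175-.4)
g,eg=tri(T,t((70,192)),S,s((556,93))); w,ew=tri(T,t((556,98)),S,s((131,244)))
print("g",g,eg,"w",w,ew)
G=onz(T,*t((70,192)),.12);W=onz(T,*t((556,98)),.12);print("top",G,W,np.linalg.norm(G-W),"exp",np.hypot(217,60.6))
G2=onz(S,*s((556,93)),.12);W2=onz(S,*s((131,244)),.12);print("scene",G2,W2,np.linalg.norm(G2-W2))
P=[onz(T,*t(p),.012) for p in((97,72),(74,263),(585,308))];print(P,np.linalg.norm(P[0]-P[1]),np.linalg.norm(P[2]-P[1]))
Q=[onz(S,*s(p),.012) for p in((45,297),(540,227),(618,375),(85,449))];print(Q,np.mean(Q,0))
g=(G+G2)/2;w=(W+W2)/2;d=g-w;phi=np.arctan2(d[1],d[0])-np.arctan2(60.6,217);c=(g+w)/2
print("phi deg",np.degrees(phi),"centre",c, "plate phi top",np.degrees(np.arctan2(*(P[1]-P[2])[1::-1])), "scene",np.degrees(np.arctan2(*(Q[1]-Q[0])[1::-1])),"centre top",(P[0]+P[2])/2)
R=np.array([[np.cos(phi),-np.sin(phi)],[np.sin(phi),np.cos(phi)]])
for q in((-108.5,-30.3),(-17.5,-30.3),(17.5,30.3),(108.5,30.3)):
    p=np.r_[R@(np.array(q)/1000)+c[:2],.12]; print(q,p,"topcrop",(proj(T,p)+.4-[170,165])*4,"scenecrop",(proj(S,p)+.4-[305,175])*4)
b,_=blob(T,"blue",(260,170,310,215));
# blue in top: project model top edge centre
B=onz(T,*t((454,96)),.113)[:2];B2=onz(S,*s((231,245)),.112)[:2];print("blue rail frame",[R.T@(x-c[:2]) for x in(B,B2)],B,B2)
E
python3 fit.py
```

```text
g [0.53336579 0.27028999 0.1178955 ] 1.617791114917627e-05 w [0.57377545 0.05021951 0.12133401] 0.0013258643208332228
top [0.53299997 0.26979857 0.12      ] [0.57388239 0.04958586 0.12      ] 0.22397546087740214 exp 225.30281844664083
scene [0.53543468 0.26892002 0.12      ] [0.57267682 0.05129628 0.12      ] 0.22078738233573122
[array([0.61367527, 0.28313949, 0.012     ]), array([0.51575941, 0.29253882, 0.012     ]), array([0.49074262, 0.03643757, 0.012     ])] 0.09836596243802688 0.2573202153895511
[array([0.49511079, 0.03449663, 0.012     ]), array([0.51951449, 0.28662211, 0.012     ]), array([0.61971804, 0.27907323, 0.012     ]), array([0.59141708, 0.02566816, 0.012     ])] [0.5564401  0.15646503 0.012     ]
phi deg 84.51393099234058 centre [0.55374847 0.15990018 0.12      ] plate phi top 84.42086561053075 scene 84.4714566690018 centre top [0.55220894 0.15978853 0.012     ]
(-108.5, -30.3) [0.57353667 0.04900038 0.12      ] topcrop [557.30035414  98.73584362] scenecrop [126.51789376 246.45551974]
(-17.5, -30.3) [0.58223661 0.13958355 0.12      ] topcrop [357.41485115  81.9573949 ] scenecrop [331.11304765 217.88398093]
(17.5, 30.3) [0.52526032 0.18021682 0.12      ] topcrop [266.67291199 206.80185054] scenecrop [368.35673581 115.60461745]
(108.5, 30.3) [0.53396026 0.27079999 0.12      ] topcrop [ 67.86595025 189.93240101] scenecrop [558.32416664  90.19452561]
blue rail frame [array([-0.06128573, -0.02904264]), array([-0.06191503, -0.03049458])] [0.57679894 0.09611859] [0.57818405 0.09535336]
```

```bash
cat > plan.py <<'E'
from h import *
from scipy.spatial.transform import Rotation as Ro
PHI=np.radians(84.5); C=np.array([.5532,.1600])
def pose():
    o=get_obs(); w,x,y,z=o["tool_rot"]; M=Ro.from_quat([x,y,z,w]).as_matrix(); return o,np.array(o["eef_pos"]),np.arctan2(M[1,1],M[0,1]),M
def rail(p): # world xy from rail mm
    c,s=np.cos(PHI),np.sin(PHI); return np.array([[c,-s],[s,c]])@(np.array(p)/1000)+C
def torail(xy):
    c,s=np.cos(PHI),np.sin(PHI); return np.array([[c,s],[-s,c]])@(np.array(xy)-C)*1000
def rows(way,start=None,claw=1):
    """way: list of (x,y,z,yaw) commanded per row; prints tool-frame rows, rounding error carried on"""
    o,p,yaw,M=pose()
    if start is not None: p,yaw=np.array(start[:3],float),start[3]
    for i,wp in enumerate(way):
        d=np.array(wp[:3])-p; ty=np.array([np.cos(yaw),np.sin(yaw)]); tx=np.array([ty[1]*-1,ty[0]])  # x = y cross z, z down
        tx=np.array([-np.sin(yaw),np.cos(yaw)])
        u=np.round(np.array([d[:2]@tx,d[:2]@ty,-d[2]])/.02,2); dy=(wp[3]-yaw+np.pi)%(2*np.pi)-np.pi
        r=np.round(-np.degrees(dy)/4,2)
        print(*[f"{v:g}" for v in(*u,0,0,r,claw)],sep=",",end=",\n" if i%8<7 else "\n--- cmd %s\n"%np.round([*wp],4))
        p[:2]+=.02*(u[0]*tx+u[1]*ty); p[2]-=.02*u[2]; yaw-=np.radians(4*r)
def lin(a,b,n): return [np.array(a)+(np.array(b)-np.array(a))*k/n for k in range(1,n+1)]
E
python3 - <<'E'
from plan import *
o,p,yaw,M=pose(); print(p,np.degrees(yaw),M.round(3).tolist())
t=rail((-61.5,-30.3)); print(t)
rows(lin([*p,yaw],[*t,.20,PHI-np.pi/2],40))
E
```

```text
[0.23636465 0.63205598 0.23093616] 69.4953665119862 [[-0.937, 0.35, -0.0], [0.35, 0.937, -0.001], [-0.0, -0.001, -1.0]]
[0.57746599 0.09587901]
-0.63,-0.48,0.04,0,0,0.47,1,
-0.65,-0.46,0.04,0,0,0.47,1,
-0.67,-0.43,0.04,0,0,0.47,1,
-0.68,-0.42,0.03,0,0,0.46,1,
-0.69,-0.39,0.04,0,0,0.47,1,
-0.7,-0.37,0.04,0,0,0.47,1,
-0.72,-0.34,0.04,0,0,0.47,1,
-0.72,-0.32,0.04,0,0,0.47,1
--- cmd [0.3046 0.5248 0.2247 0.9511]
-0.74,-0.3,0.04,0,0,0.47,1,
-0.74,-0.28,0.04,0,0,0.47,1,
-0.76,-0.24,0.04,0,0,0.47,1,
-0.76,-0.23,0.03,0,0,0.46,1,
-0.77,-0.2,0.04,0,0,0.47,1,
-0.77,-0.17,0.04,0,0,0.47,1,
-0.78,-0.15,0.04,0,0,0.47,1,
-0.79,-0.12,0.04,0,0,0.47,1
--- cmd [0.3728 0.4176 0.2186 0.6894]
-0.79,-0.1,0.04,0,0,0.47,1,
-0.79,-0.07,0.04,0,0,0.47,1,
-0.79,-0.05,0.03,0,0,0.47,1,
-0.8,-0.02,0.04,0,0,0.46,1,
-0.79,0.01,0.04,0,0,0.47,1,
-0.79,0.03,0.04,0,0,0.47,1,
-0.8,0.06,0.04,0,0,0.47,1,
-0.79,0.08,0.04,0,0,0.47,1
--- cmd [0.441  0.3103 0.2124 0.4276]
-0.78,0.11,0.04,0,0,0.47,1,
-0.78,0.14,0.04,0,0,0.47,1,
-0.78,0.16,0.03,0,0,0.47,1,
-0.77,0.19,0.04,0,0,0.46,1,
-0.77,0.21,0.04,0,0,0.47,1,
-0.76,0.24,0.04,0,0,0.47,1,
-0.75,0.26,0.04,0,0,0.47,1,
-0.74,0.28,0.04,0,0,0.47,1
--- cmd [0.5092 0.2031 0.2062 0.1658]
-0.73,0.31,0.04,0,0,0.47,1,
-0.72,0.34,0.03,0,0,0.47,1,
-0.71,0.35,0.04,0,0,0.47,1,
-0.7,0.38,0.04,0,0,0.46,1,
-0.68,0.41,0.04,0,0,0.47,1,
-0.67,0.42,0.04,0,0,0.47,1,
-0.66,0.45,0.04,0,0,0.47,1,
-0.64,0.47,0.04,0,0,0.47,1
--- cmd [ 0.5775  0.0959  0.2    -0.096 ]
```

Emit:
jog_arm:
  moves: [-0.63,-0.48,0.04,0,0,0.47,1,-0.65,-0.46,0.04,0,0,0.47,1,-0.67,-0.43,0.04,0,0,0.47,1,-0.68,-0.42,0.03,0,0,0.46,1,-0.69,-0.39,0.04,0,0,0.47,1,-0.7,-0.37,0.04,0,0,0.47,1,-0.72,-0.34,0.04,0,0,0.47,1,-0.72,-0.32,0.04,0,0,0.47,1]
  grip_force: 30

```text
t: 0.97
eef_pos: [0.3055, 0.5237, 0.2251]
tool_rot: [0.0, 0.306, 0.952, 0.0]
contact_force: [-0.8, 0.1, 0.1]
gripper_width: 1.001
grasp_force: 0.0
```

Emit:
jog_arm:
  moves: [-0.74,-0.3,0.04,0,0,0.47,1,-0.74,-0.28,0.04,0,0,0.47,1,-0.76,-0.24,0.04,0,0,0.47,1,-0.76,-0.23,0.03,0,0,0.46,1,-0.77,-0.2,0.04,0,0,0.47,1,-0.77,-0.17,0.04,0,0,0.47,1,-0.78,-0.15,0.04,0,0,0.47,1,-0.79,-0.12,0.04,0,0,0.47,1]

```text
t: 1.63
eef_pos: [0.3737, 0.4165, 0.2188]
tool_rot: [-0.0, 0.428, 0.904, 0.0]
contact_force: [-0.2, 0.7, 0.0]
gripper_width: 0.999
grasp_force: 0.0
```

Emit:
jog_arm:
  moves: [-0.79,-0.1,0.04,0,0,0.47,1,-0.79,-0.07,0.04,0,0,0.47,1,-0.79,-0.05,0.03,0,0,0.47,1,-0.8,-0.02,0.04,0,0,0.46,1,-0.79,0.01,0.04,0,0,0.47,1,-0.79,0.03,0.04,0,0,0.47,1,-0.8,0.06,0.04,0,0,0.47,1,-0.79,0.08,0.04,0,0,0.47,1]

```text
t: 2.3
eef_pos: [0.4419, 0.3091, 0.2126]
tool_rot: [0.0, 0.542, 0.84, 0.0]
contact_force: [-0.6, 0.1, -0.1]
gripper_width: 1.001
grasp_force: 0.0
```

Emit:
jog_arm:
  moves: [-0.78,0.11,0.04,0,0,0.47,1,-0.78,0.14,0.04,0,0,0.47,1,-0.78,0.16,0.03,0,0,0.47,1,-0.77,0.19,0.04,0,0,0.46,1,-0.77,0.21,0.04,0,0,0.47,1,-0.76,0.24,0.04,0,0,0.47,1,-0.75,0.26,0.04,0,0,0.47,1,-0.74,0.28,0.04,0,0,0.47,1]

```text
t: 2.97
eef_pos: [0.5101, 0.202, 0.2064]
tool_rot: [0.0, 0.647, 0.762, 0.0]
contact_force: [-0.0, 0.2, -0.5]
gripper_width: 0.998
grasp_force: 0.0
```

Emit:
jog_arm:
  moves: [-0.73,0.31,0.04,0,0,0.47,1,-0.72,0.34,0.03,0,0,0.47,1,-0.71,0.35,0.04,0,0,0.47,1,-0.7,0.38,0.04,0,0,0.46,1,-0.68,0.41,0.04,0,0,0.47,1,-0.67,0.42,0.04,0,0,0.47,1,-0.66,0.45,0.04,0,0,0.47,1,-0.64,0.47,0.04,0,0,0.47,1]

```text
t: 3.63
eef_pos: [0.5784, 0.0948, 0.2002]
tool_rot: [0.0, 0.741, 0.671, -0.0]
contact_force: [0.3, -0.2, 0.1]
gripper_width: 1.0
grasp_force: 0.0
```

```bash
python3 - <<'E'
from plan import *
c=cam("wrist"); cv2.imwrite("pics/w0.png",c["color"]); o,p,yaw,M=pose(); print(p,np.degrees(yaw),-c["R"].T@c["t"])
for q in((-108.5,-30.3),(-61.5,-30.3),(-34.5,-30.3)): print(q,proj(c,[*rail(q),.12]))
E
```

```text
[0.57990414 0.09119516 0.20032838] -6.007741038732627 [0.58669691 0.16447872 0.34278025]
(-108.5, -30.3) [318.65338167 319.55869832]
(-61.5, -30.3) [318.21759974 249.89217453]
(-34.5, -30.3) [317.94679982 206.2507637 ]
```

View pics/w0.png

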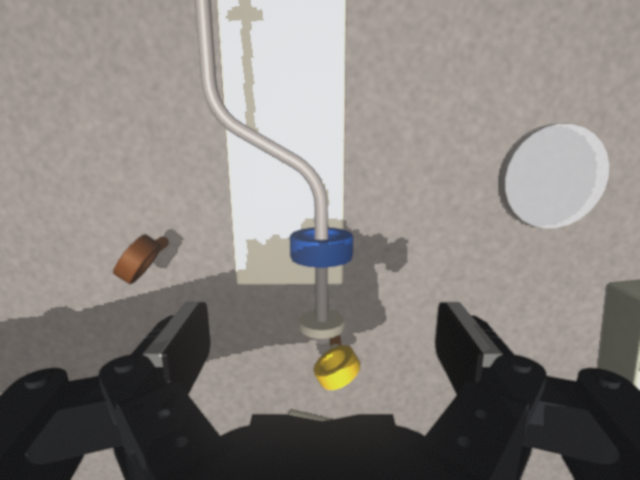

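The wrist view shows the blue ring at (321,246) on the wire at column 321. The fingers are symmetric about column 324, so the ring is within 1–2 mm of the finger centre. Next I go down.

```bash
sed -i 's/C=np.array.*/C=np.array([.5542,.1600])/' plan.py; python3 - <<'E'
from plan import *
o,p,yaw,M=pose(); t=rail((-61.5,-30.3)); print(p,np.degrees(yaw),t)
y=PHI-np.pi/2
rows(lin([*p,yaw],[*t,.18,y],2)+lin([*t,.18,y],[*t,.09,y],6))
E
```

```text
[0.57990414 0.09119516 0.20032838] -6.007741038732627 [0.57846599 0.09587901]
0.11,-0.05,0.51,0,0,-0.06,1,
0.12,-0.05,0.51,0,0,-0.07,1,
-0,0,0.75,0,0,0,1,
-0,0,0.75,0,0,0,1,
-0,0,0.75,0,0,0,1,
-0,0,0.75,0,0,0,1,
-0,0,0.75,0,0,0,1,
-0,0,0.75,0,0,0,1
--- cmd [ 0.5785  0.0959  0.09   -0.096 ]
```

Emit:
jog_arm:
  moves: [0.11,-0.05,0.51,0,0,-0.06,1,0.12,-0.05,0.51,0,0,-0.07,1,0,0,0.75,0,0,0,1,0,0,0.75,0,0,0,1,0,0,0.75,0,0,0,1,0,0,0.75,0,0,0,1,0,0,0.7,0,0,0,1,0,0,0.5,0,0,0,1]

```text
t: 4.35
eef_pos: [0.5741, 0.1026, 0.0934]
tool_rot: [-0.001, 0.736, 0.677, -0.001]
contact_force: [0.2, 0.2, 0.6]
gripper_width: 1.0
grasp_force: 0.0
```

```bash
python3 - <<'E'
from m import *
from plan import *
T=cam("top");S=cam("scene")
o,p,yaw,M=pose(); print(p,np.degrees(yaw),torail(p[:2]),o["contact_force"])
cv2.imwrite("pics/s2.png",cv2.resize(S["color"][120:295,280:480],None,fx=3,fy=3,interpolation=2))
E
```

```text
[0.57387894 0.10194961 0.09343524] -4.864356238672588 [-55.8969953  -25.15222199] [0.27659376 0.23188948 0.34620599]
```

View pics/s2.png

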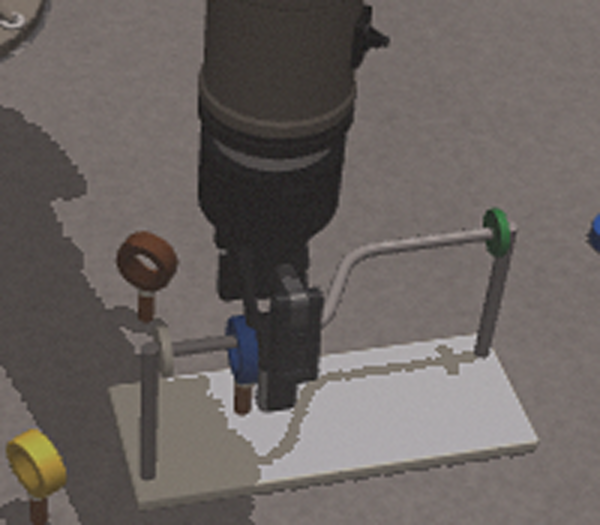

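The scene crop shows the fingers straddling the ring, but the finger pair is about 6 mm too far toward green and 5 mm off sideways. I correct that, then close.

Emit:
jog_arm:
  moves: [-0.14,0.13,0.1,0,0,0.08,1,-0.14,0.13,0.07,0,0,0.08,1,0,0,0,0,0,0,1,0,0,0,0,0,0,1,0,0,0,0,0,0,1,0,0,0,0,0,0,1,0,0,0,0,0,0,1,0,0,0,0,0,0,1]

```text
t: 5.12
eef_pos: [0.5807, 0.095, 0.0927]
tool_rot: [-0.0, 0.741, 0.672, 0.0]
contact_force: [0.5, 0.6, 0.1]
gripper_width: 1.0
grasp_force: 0.0
```

```bash
python3 - <<'E'
from plan import *
o,p,yaw,M=pose(); print(p,np.degrees(yaw),torail(p[:2]),M[:,2])
E
```

```text
[0.58071494 0.09504433 0.09265882] -5.612144743794341 [-62.11528729 -32.61859306] [ 1.83424086e-04  2.10816123e-04 -9.99999961e-01]
```

Emit:
jog_arm:
  moves: [0,-0.1,0.12,0,0,0,1,0,0,0,0,0,0,0.6,0,0,0,0,0,0,0.5,0,0,0,0,0,0,0.3,0,0,0,0,0,0,0.3,0,0,0,0,0,0,0.3,0,0,0,0,0,0,0.3,0,0,0,0,0,0,0.3]
  grip_force: 30

```text
t: 5.78
eef_pos: [0.5788, 0.0951, 0.0903]
tool_rot: [0.0, 0.741, 0.672, 0.0]
contact_force: [-2.0, -0.3, 2.4]
gripper_width: 0.462
grasp_force: 30.0
```

```bash
python3 - <<'E'
from plan import *
o,p,yaw,M=pose(); print(p,np.degrees(yaw),torail(p[:2]),M[:,2],o["gripper_width"],o["grasp_force"],o["contact_force"])
S=cam("scene");cv2.imwrite("pics/s3.png",cv2.resize(S["color"][120:295,280:480],None,fx=3,fy=3,interpolation=2))
E
```

```text
[0.57879197 0.09511607 0.09025443] -5.618516446404842 [-62.22818068 -30.69760024] [ 1.34391634e-04  1.00456968e-04 -9.99999986e-01] 0.4623755495947796 29.971137503162026 [-2.02514648 -0.34542337  2.406423  ]
```

```bash
cat > track.py <<'E'
from plan import *
import sys
A=np.pi/3; t=30*np.tan(A/2); L1=91-t; La=30*A; Lm=70-2*t
def path(s): # s mm from white stop -> rail xy, heading
    c0=np.array([-108.5+L1,-30.3])
    if s<L1: return np.array([-108.5+s,-30.3]),0
    s-=L1
    if s<La: a=s/30; return c0+30*np.array([np.sin(a),1-np.cos(a)]),a
    s-=La; p=c0+30*np.array([np.sin(A),1-np.cos(A)]); h=np.array([np.cos(A),np.sin(A)])
    if s<Lm: return p+s*h,A
    s-=Lm; p=p+Lm*h
    if s<La: b=A-s/30; return p+30*np.array([-np.sin(b)+np.sin(A),np.cos(b)-np.cos(A)]),b
    return p+30*np.array([np.sin(A),1-np.cos(A)])+[s-La,0],0
tot=2*(L1+La)+Lm
def near(xy):
    ss=np.arange(0,tot,.2); P=np.array([path(s)[0] for s in ss]); k=np.argmin(np.hypot(*(P-xy).T)); return ss[k]
def go(z,n=14,claw=.3,send=tot-10,fast=3.,slow=1.5):
    o,p,yaw,M=pose(); xy=torail(p[:2]); s=near(xy); q,h=path(s)
    print("z %.4f s %.1f of %.1f, off path %s mm, yaw err %.1f deg, tilt %s, F %s grip %s %.3f"%(p[2],s,tot,np.round(xy-q,1),np.degrees((yaw-PHI-h+np.pi/2+np.pi)%(2*np.pi)-np.pi),M[:2,2].round(3),np.round(o["contact_force"],1),np.round(o["grasp_force"]),o["gripper_width"]),"t",o["t"])
    way=[]
    for i in range(n):
        arc=min(abs(s-L1-La/2),abs(s-L1-La*1.5-Lm))<La/2+2
        s=min(send,s+(slow if arc else fast)); q,h=path(s)
        f=min(1,(i+1)/4); way.append([*rail(q),p[2]+(z-p[2])*f,h+PHI-np.pi/2])
        if i<4: # blend in the offset
            q0,h0=path(near(xy)); off=(rail(xy)-rail(q0))*(1-f); way[-1][0]+=off[0]; way[-1][1]+=off[1]
    rows(way,claw=claw); print("end s",s,"rows",len(way))
E
python3 -c "
from track import *
o,p,yaw,M=pose()
print(tot,path(tot))
rows(lin([*p,yaw],[*p[:2],.098,yaw],4),claw=.3)
go(.098)"
```

```text
245.54982076904076 (array([108.5       ,  30.32177826]), 0)
0,0,-0.1,0,0,-0,0.3,
0,0,-0.09,0,0,-0,0.3,
0,0,-0.1,0,0,-0,0.3,
0,0,-0.1,0,0,-0,0.3,
z 0.0903 s 46.2 of 245.5, off path [ 0.1 -0.4] mm, yaw err -0.1 deg, tilt [0. 0.], F [ 0.1 -0.9  3.4] grip 30.0 0.460 t 5.8333
0.15,-0.01,-0.1,0,0,-0.03,0.3,
0.15,-0,-0.09,0,0,-0,0.3,
0.15,-0.01,-0.1,0,0,-0,0.3,
0.15,-0,-0.1,0,0,-0,0.3,
0.15,-0,0,0,0,-0,0.3,
0.15,-0,0,0,0,-0,0.3,
0.15,-0,0,0,0,-0,0.3,
0.15,-0,0,0,0,-0,0.3
--- cmd [ 0.5807  0.119   0.098  -0.096 ]
0.15,-0,0,0,0,-0,0.3,
0.07,-0,0,0,0,-0.49,0.3,
0.08,-0,0,0,0,-0.71,0.3,
0.07,-0.01,0,0,0,-0.72,0.3,
0.08,0,0,0,0,-0.72,0.3,
0.07,-0,0,0,0,-0.71,0.3,
end s 80.7 rows 14
```

View pics/s3.png

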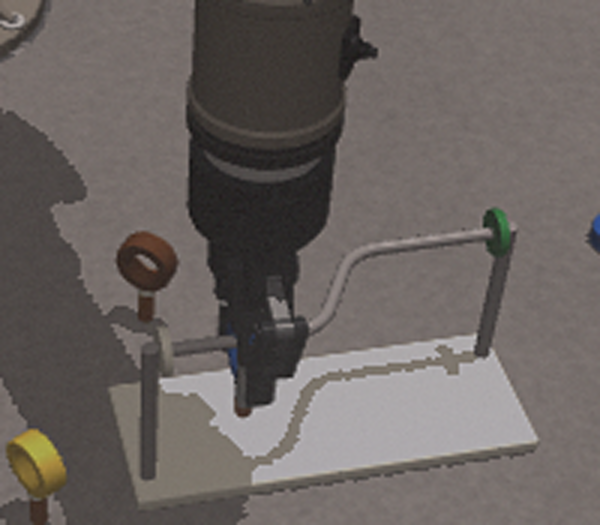

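The crop shows the ring held between the closed fingers, tube at (243,410) below. The width of 39 mm matches the 40 mm ring. I lift and track from here.

Emit:
jog_arm:
  moves: [0,0,-0.2,0,0,0,0.3,0,0,-0.2,0,0,0,0.3,0.15,0,0,0,0,0,0.3,0.15,0,0,0,0,0,0.3,0.15,0,0,0,0,0,0.3,0.15,0,0,0,0,0,0.3,0,0,0,0,0,0,0.3,0,0,0,0,0,0,0.3]

```text
t: 6.5
eef_pos: [0.5798, 0.1074, 0.0979]
tool_rot: [-0.0, 0.741, 0.672, -0.0]
contact_force: [-0.1, -0.3, -0.7]
gripper_width: 0.459
grasp_force: 30.2
```

```bash
python3 -c "
from track import *
go(.098)"
```

```text
z 0.0979 s 58.6 of 245.5, off path [ 0.  -0.2] mm, yaw err -0.1 deg, tilt [-0. -0.], F [-0.1 -0.3 -0.7] grip 30.0 0.459 t 6.5
0.15,-0,-0,0,0,-0.02,0.3,
0.15,-0,-0,0,0,-0,0.3,
0.15,-0.01,-0,0,0,-0,0.3,
0.15,0,-0.01,0,0,-0,0.3,
0.15,0,0,0,0,-0,0.3,
0.07,-0,0,0,0,-0.68,0.3,
0.08,-0,0,0,0,-0.71,0.3,
0.07,-0,0,0,0,-0.72,0.3
--- cmd [0.5811 0.1269 0.098  0.0514]
0.08,-0.01,0,0,0,-0.72,0.3,
0.07,0,0,0,0,-0.71,0.3,
0.08,-0,0,0,0,-0.72,0.3,
0.07,-0,0,0,0,-0.72,0.3,
0.08,-0,0,0,0,-0.71,0.3,
0.07,-0.01,0,0,0,-0.72,0.3,
end s 87.1 rows 14
```

Emit:
jog_arm:
  moves: [0.15,0,0,0,0,0,0.3,0.15,0,0,0,0,0,0.3,0.15,0,0,0,0,0,0.3,0.15,0,0,0,0,0,0.3,0.15,0,0,0,0,0,0.3,0.07,0,0,0,0,-0.7,0.3,0.08,0,0,0,0,-0.7,0.3,0.07,0,0,0,0,-0.7,0.3]

```text
t: 7.17
eef_pos: [0.5816, 0.1268, 0.0981]
tool_rot: [0.0, 0.689, 0.725, 0.0]
contact_force: [-0.1, -0.5, -1.1]
gripper_width: 0.463
grasp_force: 30.2
```

Emit:
jog_arm:
  moves: [0.08,0,0,0,0,-0.72,0.3,0.07,0,0,0,0,-0.72,0.3,0.08,0,0,0,0,-0.72,0.3,0.07,0,0,0,0,-0.72,0.3,0.08,0,0,0,0,-0.72,0.3,0.07,0,0,0,0,-0.72,0.3,0,0,0,0,0,0,0.3,0,0,0,0,0,0,0.3]

```text
t: 7.83
eef_pos: [0.58, 0.1354, 0.0981]
tool_rot: [-0.0, 0.574, 0.819, 0.0]
contact_force: [0.3, -0.1, -0.5]
gripper_width: 0.455
grasp_force: 30.2
```

```bash
python3 -c "
from track import *
go(.098,16)"
```

```text
z 0.0981 s 86.6 of 245.5, off path [ 0.3 -0.5] mm, yaw err 0.8 deg, tilt [-0.  0.], F [ 0.3 -0.1 -0.5] grip 30.0 0.455 t 7.8333
0.07,-0.01,0,0,0,-0.51,0.3,
0.08,-0.01,0,0,0,-0.72,0.3,
0.07,-0.01,0,0,0,-0.72,0.3,
0.08,-0.01,0,0,0,-0.71,0.3,
0.07,0,0,0,0,-0.72,0.3,
0.08,0,0,0,0,-0.72,0.3,
0.07,-0,0,0,0,-0.71,0.3,
0.08,-0,0,0,0,-0.72,0.3
--- cmd [0.5734 0.1454 0.098  0.7347]
0.07,-0,0,0,0,-0.71,0.3,
0.08,-0.01,0,0,0,-0.72,0.3,
0.07,0,0,0,0,-0.72,0.3,
0.08,0,0,0,0,-0.71,0.3,
0.07,-0,0,0,0,-0.24,0.3,
0.08,-0,0,0,0,0,0.3,
0.15,-0,0,0,0,0,0.3,
0.15,-0,0,0,0,0,0.3
--- cmd [0.5617 0.1547 0.098  0.9512]
end s 113.60000000000001 rows 16
```

No contact at all; continuing.

Emit:
jog_arm:
  moves: [0.07,-0.01,0,0,0,-0.51,0.3,0.08,-0.01,0,0,0,-0.72,0.3,0.07,-0.01,0,0,0,-0.72,0.3,0.08,-0.01,0,0,0,-0.71,0.3,0.07,0,0,0,0,-0.72,0.3,0.08,0,0,0,0,-0.72,0.3,0.07,0,0,0,0,-0.71,0.3,0.08,0,0,0,0,-0.72,0.3]

```text
t: 8.5
eef_pos: [0.5735, 0.1452, 0.0981]
tool_rot: [0.0, 0.405, 0.914, -0.0]
contact_force: [0.2, 0.3, -0.7]
gripper_width: 0.46
grasp_force: 30.2
```

Emit:
jog_arm:
  moves: [0.07,0,0,0,0,-0.71,0.3,0.08,-0.01,0,0,0,-0.72,0.3,0.07,0,0,0,0,-0.72,0.3,0.08,0,0,0,0,-0.71,0.3,0.07,0,0,0,0,-0.24,0.3,0.08,0,0,0,0,0,0.3,0,0,0,0,0,0,0.3,0,0,0,0,0,0,0.3]

```text
t: 9.17
eef_pos: [0.5665, 0.151, 0.0981]
tool_rot: [-0.0, 0.305, 0.952, -0.0]
contact_force: [1.2, -0.2, 0.1]
gripper_width: 0.459
grasp_force: 30.2
```

```bash
python3 -c "
from track import *
go(.098,16)
S=cam('scene');cv2.imwrite('pics/s4.png',cv2.resize(S['color'][120:295,280:480],None,fx=3,fy=3,interpolation=2))"
```

```text
z 0.0981 s 107.6 of 245.5, off path [-0.2  0.1] mm, yaw err 0.0 deg, tilt [-0. -0.], F [ 1.2 -0.2  0.1] grip 30.0 0.459 t 9.1667
0.15,0,0,0,0,0,0.3,
0.15,0,0,0,0,0,0.3,
0.15,0.01,0,0,0,0,0.3,
0.15,-0,0,0,0,0,0.3,
0.15,-0,0,0,0,0,0.3,
0.15,-0,0,0,0,0,0.3,
0.15,-0,0,0,0,0,0.3,
0.15,-0,0,0,0,0,0.3
--- cmd [0.547  0.1651 0.098  0.9512]
0.15,-0,0,0,0,0,0.3,
0.15,-0,0,0,0,0,0.3,
0.15,-0,0,0,0,0.07,0.3,
0.08,0,0,0,0,0.72,0.3,
0.07,0,0,0,0,0.71,0.3,
0.08,0,0,0,0,0.72,0.3,
0.07,0.01,0,0,0,0.71,0.3,
0.08,-0,0,0,0,0.72,0.3
--- cmd [0.5342 0.1754 0.098  0.6964]
end s 148.10000000000002 rows 16
```

View pics/s4.png

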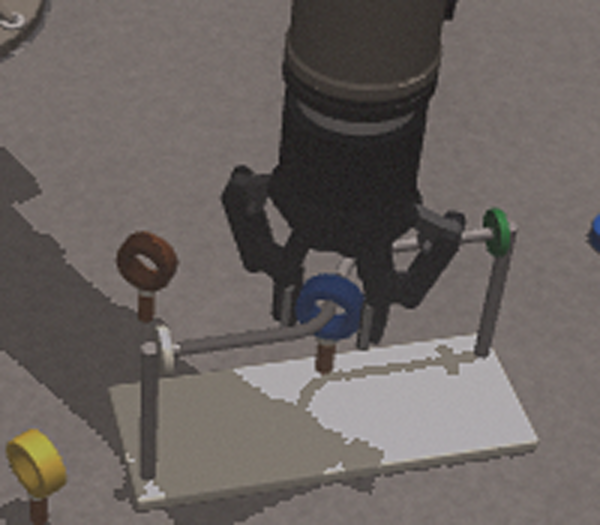

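The ring at (330,307) is held between the fingers past the first corner, with the wire near the middle of its hole. Next: the middle leg and second corner.

Emit:
jog_arm:
  moves: [0.15,0,0,0,0,0,0.3,0.15,0,0,0,0,0,0.3,0.15,0.01,0,0,0,0,0.3,0.15,0,0,0,0,0,0.3,0.15,0,0,0,0,0,0.3,0.15,0,0,0,0,0,0.3,0.15,0,0,0,0,0,0.3,0.15,0,0,0,0,0,0.3]

```text
t: 9.88
eef_pos: [0.5468, 0.1653, 0.0981]
tool_rot: [-0.0, 0.304, 0.953, 0.0]
contact_force: [0.5, 1.1, -1.2]
gripper_width: 0.466
grasp_force: 30.2
```

Emit:
jog_arm:
  moves: [0.15,0,0,0,0,0,0.3,0.15,0,0,0,0,0,0.3,0.15,0,0,0,0,0.07,0.3,0.08,0,0,0,0,0.72,0.3,0.07,0,0,0,0,0.71,0.3,0.08,0,0,0,0,0.72,0.3,0,0,0,0,0,0,0.3,0,0,0,0,0,0,0.3]

```text
t: 10.55
eef_pos: [0.536, 0.1733, 0.0981]
tool_rot: [0.0, 0.376, 0.927, -0.0]
contact_force: [-0.0, 1.3, -0.6]
gripper_width: 0.456
grasp_force: 30.2
```

```bash
python3 -c "
from track import *
go(.098,22)"
```

```text
z 0.0981 s 145.4 of 245.5, off path [-0.1 -0. ] mm, yaw err 0.7 deg, tilt [ 0. -0.], F [-0.   1.3 -0.6] grip 30.0 0.456 t 10.55
0.08,0,0,0,0,0.9,0.3,
0.07,0.01,0,0,0,0.72,0.3,
0.08,0,0,0,0,0.71,0.3,
0.08,0,0,0,0,0.72,0.3,
0.07,0.01,0,0,0,0.72,0.3,
0.08,-0,0,0,0,0.71,0.3,
0.07,-0,0,0,0,0.72,0.3,
0.07,0,0,0,0,0.71,0.3
--- cmd [0.5294 0.1834 0.098  0.3864]
0.08,0,0,0,0,0.72,0.3,
0.08,0,0,0,0,0.72,0.3,
0.07,0.01,0,0,0,0.71,0.3,
0.08,-0,0,0,0,0.72,0.3,
0.07,0,0,0,0,0.72,0.3,
0.08,0,0,0,0,0.71,0.3,
0.07,0,0,0,0,0.72,0.3,
0.08,0.01,0,0,0,0.71,0.3
--- cmd [ 0.5272  0.1951  0.098  -0.0136]
0.07,-0,0,0,0,0.72,0.3,
0.08,0,0,0,0,0.46,0.3,
0.07,0,0,0,0,0,0.3,
0.15,0,0,0,0,0,0.3,
0.15,0,0,0,0,0,0.3,
0.15,0,0,0,0,0,0.3,
end s 182.9 rows 22
```

Emit:
jog_arm:
  moves: [0.08,0,0,0,0,0.9,0.3,0.07,0.01,0,0,0,0.72,0.3,0.08,0,0,0,0,0.71,0.3,0.08,0,0,0,0,0.72,0.3,0.07,0.01,0,0,0,0.72,0.3,0.08,0,0,0,0,0.71,0.3,0.07,0,0,0,0,0.72,0.3,0.07,0,0,0,0,0.71,0.3]

```text
t: 11.22
eef_pos: [0.5296, 0.1831, 0.0981]
tool_rot: [0.0, 0.559, 0.829, 0.0]
contact_force: [-0.4, 0.6, -0.5]
gripper_width: 0.459
grasp_force: 30.2
```

Emit:
jog_arm:
  moves: [0.08,0,0,0,0,0.72,0.3,0.08,0,0,0,0,0.72,0.3,0.07,0.01,0,0,0,0.71,0.3,0.08,0,0,0,0,0.72,0.3,0.07,0,0,0,0,0.72,0.3,0.08,0,0,0,0,0.71,0.3,0.07,0,0,0,0,0.72,0.3,0.08,0.01,0,0,0,0.71,0.3]

```text
t: 11.88
eef_pos: [0.5275, 0.195, 0.0981]
tool_rot: [-0.0, 0.713, 0.701, 0.0]
contact_force: [0.5, 0.7, -1.0]
gripper_width: 0.459
grasp_force: 30.2
```

Emit:
jog_arm:
  moves: [0.07,0,0,0,0,0.72,0.3,0.08,0,0,0,0,0.46,0.3,0.07,0,0,0,0,0,0.3,0.15,0,0,0,0,0,0.3,0.15,0,0,0,0,0,0.3,0.15,0,0,0,0,0,0.3,0,0,0,0,0,0,0.3,0,0,0,0,0,0,0.3]

```text
t: 12.55
eef_pos: [0.5286, 0.2086, 0.0981]
tool_rot: [-0.0, 0.74, 0.672, 0.0]
contact_force: [-0.3, -0.4, -0.1]
gripper_width: 0.457
grasp_force: 30.2
```

```bash
python3 -c "
from track import *
go(.098,16)
go(.098,6)"
```

```text
z 0.0981 s 183.0 of 245.5, off path [ 0.  -0.1] mm, yaw err -0.0 deg, tilt [-0.  0.], F [-0.3 -0.4 -0.1] grip 30.0 0.457 t 12.55
0.15,-0,0,0,0,-0.01,0.3,
0.15,-0,0,0,0,0,0.3,
0.15,-0.01,0,0,0,0,0.3,
0.15,0,0,0,0,0,0.3,
0.15,0,0,0,0,0,0.3,
0.15,0,0,0,0,0,0.3,
0.15,0,0,0,0,0,0.3,
0.15,0,0,0,0,0,0.3
--- cmd [ 0.5307  0.2325  0.098  -0.096 ]
0.15,0,0,0,0,0,0.3,
0.15,0,0,0,0,0,0.3,
0.15,0,0,0,0,0,0.3,
0.15,0,0,0,0,0,0.3,
0.15,0,0,0,0,0,0.3,
0.15,0,0,0,0,0,0.3,
0.15,0,0,0,0,0,0.3,
0.15,0,0,0,0,0,0.3
--- cmd [ 0.533   0.2564  0.098  -0.096 ]
end s 231.0 rows 16
z 0.0981 s 183.0 of 245.5, off path [ 0.  -0.1] mm, yaw err -0.0 deg, tilt [-0.  0.], F [-0.3 -0.4 -0.1] grip 30.0 0.457 t 12.55
0.15,-0,0,0,0,-0.01,0.3,
0.15,-0,0,0,0,0,0.3,
0.15,-0.01,0,0,0,0,0.3,
0.15,0,0,0,0,0,0.3,
0.15,0,0,0,0,0,0.3,
0.15,0,0,0,0,0,0.3,
end s 201.0 rows 6
```

Emit:
jog_arm:
  moves: [0.15,0,0,0,0,0,0.3,0.15,0,0,0,0,0,0.3,0.15,0,0,0,0,0,0.3,0.15,0,0,0,0,0,0.3,0.15,0,0,0,0,0,0.3,0.15,0,0,0,0,0,0.3,0.15,0,0,0,0,0,0.3,0.15,0,0,0,0,0,0.3]

```text
t: 13.22
eef_pos: [0.5309, 0.2326, 0.0981]
tool_rot: [-0.0, 0.741, 0.672, 0.0]
contact_force: [0.4, -0.9, -1.3]
gripper_width: 0.46
grasp_force: 30.2
```

Emit:
jog_arm:
  moves: [0.15,0,0,0,0,0,0.3,0.15,0,0,0,0,0,0.3,0.15,0,0,0,0,0,0.3,0.15,0,0,0,0,0,0.3,0.15,0,0,0,0,0,0.3,0.15,0,0,0,0,0,0.3,0.15,0,0,0,0,0,0.3,0,0,0,0,0,0,0.3]

```text
t: 13.88
eef_pos: [0.5329, 0.2541, 0.0981]
tool_rot: [-0.0, 0.74, 0.672, 0.0]
contact_force: [0.5, 0.0, -0.7]
gripper_width: 0.462
grasp_force: 30.2
```

Emit:
jog_arm:
  moves: [0.05,0,0,0,0,0,0.3,0.05,0,0,0,0,0,0.3,0.05,0,0,0,0,0,0.3,0.05,0,0,0,0,0,0.3,0.05,0,0,0,0,0,0.3,0,0,0,0,0,0,0.3,0,0,0,0,0,0,0.3,0,0,0,0,0,0,0.3]

```text
t: 14.55
eef_pos: [0.5334, 0.2581, 0.0981]
tool_rot: [0.0, 0.741, 0.672, -0.0]
contact_force: [-1.0, 0.6, -0.4]
gripper_width: 0.46
grasp_force: 30.2
```

```bash
python3 -c "
from track import *
go(.098,1)
S=cam('scene');cv2.imwrite('pics/s5.png',cv2.resize(S['color'][120:295,280:480],None,fx=3,fy=3,interpolation=2))"
```

```text
z 0.0981 s 232.6 of 245.5, off path [ 0.1 -0.3] mm, yaw err -0.1 deg, tilt [-0. -0.], F [-1.   0.6 -0.4] grip 30.0 0.460 t 14.55
0.15,-0,0,0,0,-0.02,0.3,
end s 235.54982076904076 rows 1
```

View pics/s5.png

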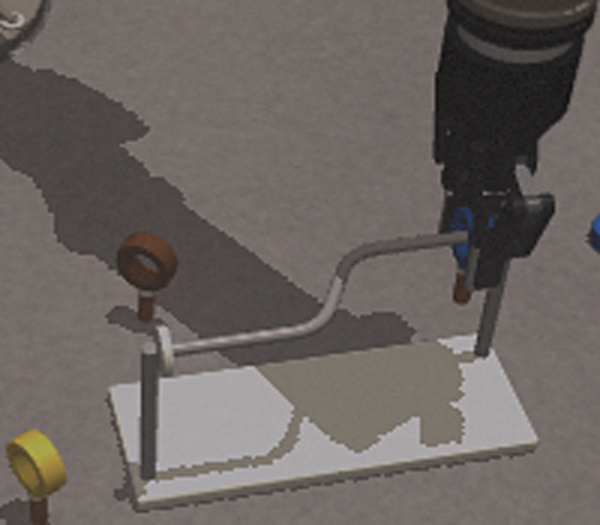

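The ring at (460,238) is on the last leg just short of the green disc (495,232). I inch on until contact.

Emit:
jog_arm:
  moves: [0.05,0,0,0,0,0,0.3,0.05,0,0,0,0,0,0.3,0.05,0,0,0,0,0,0.3,0.05,0,0,0,0,0,0.3,0,0,0,0,0,0,0.3,0,0,0,0,0,0,0.3,0,0,0,0,0,0,0.3,0,0,0,0,0,0,0.3]

```text
t: 15.27
eef_pos: [0.5338, 0.2621, 0.0981]
tool_rot: [-0.0, 0.741, 0.672, 0.0]
contact_force: [-0.1, 0.2, -0.3]
gripper_width: 0.456
grasp_force: 30.2
```

Emit:
jog_arm:
  moves: [0.05,0,0,0,0,0,0.3,0.05,0,0,0,0,0,0.3,0,0,0,0,0,0,0.3,0,0,0,0,0,0,0.3,0,0,0,0,0,0,0.3,0,0,0,0,0,0,0.3,0,0,0,0,0,0,0.3,0,0,0,0,0,0,0.3]

```text
t: 15.93
eef_pos: [0.5339, 0.2626, 0.098]
tool_rot: [0.0, 0.741, 0.671, -0.001]
contact_force: [-1.7, -5.3, 2.6]
gripper_width: 0.457
grasp_force: 30.4
```

Contact (−5 N along y) is at the predicted spot. I ease off, lower the ring onto the wire, and open.

Emit:
jog_arm:
  moves: [-0.07,0,0,0,0,0,0.3,0,0,0.12,0,0,0,0.3,0,0,0.12,0,0,0,0.3,0,0,0.12,0,0,0,0.3,0,0,0,0,0,0,0.3,0,0,0,0,0,0,0.46,0,0,0,0,0,0,0.5,0,0,0,0,0,0,0.55]

```text
t: 16.6
eef_pos: [0.5339, 0.2637, 0.091]
tool_rot: [-0.0, 0.74, 0.672, 0.0]
contact_force: [1.0, -0.9, 1.0]
gripper_width: 0.549
grasp_force: 0.0
```

Emit:
jog_arm:
  moves: [0,0,0,0,0,0,0.65,0,0,0,0,0,0,0.8,0,0,0,0,0,0,0.9,0,0,0,0,0,0,1,0,0,0,0,0,0,1,0,0,0,0,0,0,1,0,0,0,0,0,0,1,0,0,0,0,0,0,1]

```text
t: 17.27
eef_pos: [0.5339, 0.2627, 0.0909]
tool_rot: [-0.0, 0.741, 0.672, 0.0]
contact_force: [-0.0, 0.5, -0.5]
gripper_width: 1.001
grasp_force: 0.0
```

Emit:
jog_arm:
  moves: [0,0,-0.2,0,0,0,1,0,0,-0.4,0,0,0,1,0,0,-0.7,0,0,0,1,0,0,-0.7,0,0,0,1,0,0,-0.7,0,0,0,1,0,0,-0.7,0,0,0,1,0,0,-0.7,0,0,0,1,0,0,-0.7,0,0,0,1]

```text
t: 17.93
eef_pos: [0.534, 0.2627, 0.1885]
tool_rot: [0.0, 0.741, 0.672, 0.0]
contact_force: [0.5, 0.6, 0.1]
gripper_width: 0.996
grasp_force: 0.0
```

Emit:
jog_arm:
  moves: [0,0,-0.4,0,0,0,1,0,0,0,0,0,0,1,0,0,0,0,0,0,1,0,0,0,0,0,0,1,0,0,0,0,0,0,1,0,0,0,0,0,0,1,0,0,0,0,0,0,1,0,0,0,0,0,0,1]

```text
t: 18.6
eef_pos: [0.5337, 0.2626, 0.1945]
tool_rot: [-0.0, 0.741, 0.672, -0.0]
contact_force: [-0.3, -0.3, 0.3]
gripper_width: 0.998
grasp_force: 0.0
```

```bash
python3 -c "
from m import *
from plan import torail,rail
S=cam('scene');a,sa=blob(S,'blue',(415,175,450,225));print(a,sa,torail(onz(S,*a,.115)[:2]))
S2=cam('scene');print(blob(S2,'blue',(415,175,450,225))[0])
cv2.imwrite('pics/s6.png',cv2.resize(S['color'][120:295,280:480],None,fx=3,fy=3,interpolation=2))"
```

```text
[441.41666667 197.16666667] [435 191  12  16  96] [106.05975213  36.91893085]
[441.41489362 197.11702128]
```

View pics/s6.png

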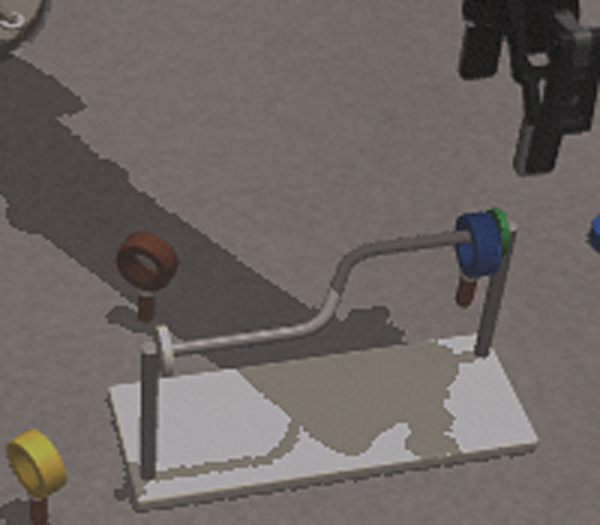

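The blue ring at (479,245) hangs against the green stop (502,230). It stays still between two frames, and the gripper is clear above.

```bash
python3 -c "
from station import *
print(hand_in())"
```

```text
the job is handed in; nothing more can be done
None
```

The blue carrier hangs at rest against the green stop, released with the gripper clear above it; the orange carrier was left alone, and the job was handed in at about 19 s (no verdict was returned).

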